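# Hang the key tag deep in the key box

## Robot

A 6-joint arm with a two-finger parallel gripper is mounted at the origin on a cart in front of the work surface, level with it; the furniture and walls round the work are solid. World frame = base frame: x ahead of the robot, y to its left, z up, the work surface at z = 0. Lengths are in m, angles in rad, forces in N, time in s.
With the tool pointing down it reaches from about 0.35 to 0.775 m from the base axis. Payload 5.5 kg.
Tool frame: the origin (TCP) lies at the very end of the fingers, on their centre line; the grasp point (between the pads) lies 19 mm behind it; z points along the fingers, y is the line along which they close (so a half turn about z gives the same grasp; the last joint's range is limited). The gripper opens to 85 mm and grips with 20 to 120 N. Pads are 22 mm wide; open, the fingers measure 114 mm over their backs; the gripper's body (76 mm by 85 mm) begins 54 mm behind the grasp point. The pads swing forward as they close: fully open they stand 13 mm farther back than shut.
Start: joints at [-1.329, 0.313, 0.046, 1.304, 0, 1.431], TCP at [0.214, -0.534, 0.231] pointing down, gripper open.
Joint ranges: [-2.76, 2.76], [-0.86, 1.69], [-1.03, 1.26], [-2.2, 2.34], [-1.47, 1.5], [-3.14, 3.14]. Speed limits (rad/s): [2.57, 2.57, 3.14, 3.14, 3.14, 3.14].

## Interface

Orientations are given as a unit quaternion [w, x, y, z].
In Python, from workcell import get_state, read_camera, calibration, hand_in gives the robot as it stands.
- The arm moves only by the tool drive_tool, never from a script. Its argument "deltas" is a list that holds one entry, the list of rows, each a list of 7 numbers: the closure in counts, from 0 (fully open) to 255 (shut), then the shift along the tool's x, y, z in m, then the turn, a rotation vector about the tool's x, y, z in degrees. A call has 1 to 12 rows; each row is the pose to reach, as a shift and turn from the pose commanded when the call began, along the tool's axes at that moment; what a row does not reach only later rows make up. A row lasts 1/8 s, in which the tool goes at most 62.5 mm and 10.7 degrees, less where a joint would pass 70% of its speed; a pose out of reach is approached as far as the arm can. A call with a gripper value outside its range is refused whole. The fingers move at their own pace and stop on an object; "newtons" is the grip in N (left out, the last holds). Time passes only in rows, so rows that repeat a pose let the fingers close. It gives the time, the measured TCP pose, the force, the opening and the grip force at its end, in the units of the state.
- get_state(): the state, without advancing time (a new reading comes with each control period).
- read_camera(name): name is "scene" or "top" or "wrist"; returns (picture, depth): 384x512x3 uint8, red, green, blue; 384x512 float32, m along the optical axis (not along the pixel's ray), 0 where there is no reading.
- calibration(name): a dict with "mtx" (3x3 intrinsics, pixels), "world_from_camera" (4x4, takes a point from camera to world coordinates). Camera axes: x right, y up, looking along -z (the intrinsics and any distortion apply to the point x, -y, -z); pixel columns grow to the right and rows downward; lengths in m; the calibration is good to about 2 mm. The wrist camera is an equidistant fisheye: a pixel r from the principal point sees the ray r / f radians off the axis. A picture is of the moment at which its call begins: read the wrist's pose just before it. calibration takes no time and is no camera call; for the wrist camera it gives the pose at the moment of the call.
- hand_in(): hands the job in; it is judged then, once.
The state is a dict: "clock": time; "joint_pos": joint angles; "qvel": joint speeds; "tau": joint torques, N m; "tcp_pos": TCP position; "orientation": TCP orientation; "wrist_force": force on the tool from outside, world axes, zero at the start; "ft_torque": the same for the moment, N m; "finger_gap": finger opening in m; "grip_force": force on a finger pad.
Only numpy, scipy, OpenCV 4.12 (cv2) and the standard library are available. Lean on these libraries where they do the work, as an engineer would, in place of code of your own. Each camera call takes 0.05 s, during which the arm holds its last target. There are 200 camera calls.

## Task

Hang the long key tag that lies on the desk in the key box, by its eye, on the empty middle hook behind the low shutter hood, and let go so that it hangs straight down by itself with no more than a slight sway. How far back the hooks sit differs from box to box and is not known: feel for the hook panel gently, because the thin box, panel and hooks must not be pushed with more than about 15 N.

Things in the scene. Friction and masses are not known exactly. Their poses are not given: they have to be found in the camera images.
- key_box: Grey sheet-steel key box fixed on the desk, 160 deep (x) x 290 wide (y) x 300 high (z). Origin: centre of its underside; x to its back, y to its left seen from the robot, z up. Front plane x=-80, open 266 wide from z=6 up to z=264, the lower edge of the shutter hood, which is 16 deep (x -80 to -64). Behind it the roof's underside is at z=296. Full-width hook panel inside.
- key_tag: Key on a long rigid tag, 0.08 to 0.17 kg, lying flat on the desk, alike on both faces. Origin: centre of the underside of its grey plastic grip; z up as it lies, x along the tag to the eye. Grip 70 long x 34 wide (y) x 14 thick; an aluminium strap 16 wide, 4 thick (z 5 to 9) runs from it to the eye plate; a brass key blade sticks out to x=-62.
- tag_eye (a point): Centre of the eye: an 11 mm round hole along the tag's z, through a 26 x 26 x 4 mm plate (tag x 152 to 178) at the strap's end; it lies at tag x=165, y=0, z=7, and the plate ends 13 mm beyond it. Same axes as the tag. Hanging on a hook it is about 248 mm above the box's underside.
- box_front (a point): Point in the box's front plane, in the middle (y=0), level with the hooks: box x=-80, z=251; same axes. The upright steel hook panel (box z 200 to 292, parallel to the front) is clamped in slotted rails with its face anywhere from 80 to 130 mm behind this point; the setting is not reported: find it by touch. It yields to no push under 100 N. Tags hang on the outer hooks, free to swing.
- hood_edge (a point): Middle of the hood's lower rear edge (box x=-64, y=0, z=264), same axes. Three hooks of 5 mm wire at box y=-80, 0 (empty), +80: from the panel forward with centre line at z=251, then bent up into an upright pin whose axis is 24 mm in front of the panel face, top at z=268 (4 above this edge, 28 below the roof). A level strap cannot pass; one sloping up inward 20 to 30 degrees can.

How it is judged:
By the outcome, as a careful person would: the job done as asked, in the order asked, and still so for the second after the job is handed in, with the robot touching nothing.
It also fails if it takes over 64 s, if anything falls off the work surface, if the arm or the gripper's body presses on something with over 40 N, if the wrist force passes 120 N, or if a joint passes its speed limit or range.

## Working session

There is one attempt and no reset: what is moved stays moved. The work goes in short steps, Python scripts to look and compute and a tool call to move; the robot and the scene stay as the last step left them, time stands still between calls to the robot, and variables do not carry over. Pictures are saved under pics/ and viewed, at most 10 in all, crops included, and the job is handed in when it is done.

Besides the shell and the picture viewer there is one more tool, called after "Request:" by a JSON object that holds its "op" and its "data", one argument or row to a line. drive_tool: Moves the arm, as the interface text tells. Its arguments: {"type":"object","properties":{"deltas":{"type":"array","items":{"type":"array","items":{"type":"array","items":{"type":"number"}}}},"newtons":{"type":"number"}},"required":["deltas"]}

```bash
mkdir -p pics; ls; cat > h.py <<'E'
import numpy as np, cv2
from workcell import *
from scipy.spatial.transform import Rotation as R
def rot(q): return R.from_quat([q[1],q[2],q[3],q[0]])
def shot(n,f):
    c=calibration(n); im,d=read_camera(n); cv2.imwrite(f'pics/{f}.png',im[:,:,::-1]); np.savez(f'{f}.npz',im=im,d=d,K=c['mtx'],T=c['world_from_camera']); return im,d
def pt(f,u,v,w=1):
    a=np.load(f+'.npz');K=a['K'];d=a['d'][v-w:v+w+1,u-w:u+w+1];z=np.median(d[d>0])
    p=np.array([(u-K[0,2])/K[0,0]*z,-(v-K[1,2])/K[1,1]*z,-z,1]);return (a['T']@p)[:3]
E
python3 - <<'E'
from h import *
for n in('scene','top'):
    shot(n,n); c=calibration(n); print(n,c['mtx'].round(1).tolist(),c['world_from_camera'].round(3).tolist(),[k for k in c])
s=get_state(); print({k:np.round(v,3).tolist() for k,v in s.items()})
a=[cv2.imread(f'pics/{n}.png') for n in('scene','top')]
E
```

```text
pics
scene [[433.1, 0.0, 257.6], [0.0, 433.1, 193.8], [0.0, 0.0, 1.0]] [[-0.798, 0.394, -0.456, 0.186], [-0.602, -0.538, 0.59, 0.827], [-0.013, 0.746, 0.666, 0.74], [0.0, 0.0, 0.0, 1.0]] ['mtx', 'world_from_camera']
top [[369.7, 0.0, 258.1], [0.0, 369.7, 186.8], [0.0, 0.0, 1.0]] [[-0.017, 0.997, -0.071, 0.491], [-1.0, -0.017, 0.004, 0.316], [0.003, 0.071, 0.997, 1.049], [0.0, 0.0, 0.0, 1.0]] ['mtx', 'world_from_camera']
{'clock': 0.1, 'joint_pos': [-1.329, 0.314, 0.045, 1.304, 0.0, 1.431], 'qvel': [-0.001, -0.001, 0.003, -0.002, -0.002, 0.001], 'tau': [0.002, -48.172, 29.924, 0.013, -0.0, 0.0], 'tcp_pos': [0.214, -0.533, 0.23], 'orientation': [-0.001, 0.982, 0.19, -0.0], 'wrist_force': [0.053, 0.276, -0.538], 'ft_torque': [-0.03, 0.01, 0.014], 'grip_force': 0.0, 'finger_gap': 0.086}
```

View pics/scene.png

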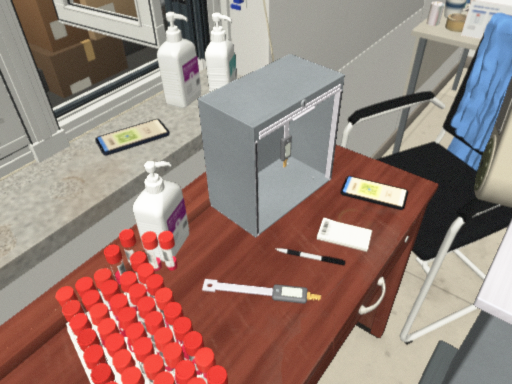

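View pics/top.png

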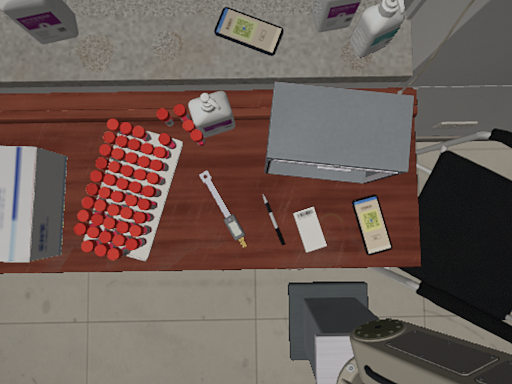

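The scene view shows the tag with its eye at about (209,286) and its blade at (318,297). The box stands open towards the robot. In the top view the eye is at (206,175), the grip centre is at (234,227), and the box roof spans about (273,85) to (413,173).

```bash
cat >> h.py <<'E'
def cloud(f):
    a=np.load(f+'.npz');K=a['K'];z=a['d'];v,u=np.mgrid[:z.shape[0],:z.shape[1]]
    P=np.stack([(u-K[0,2])/K[0,0]*z,-(v-K[1,2])/K[1,1]*z,-z],-1);P=P@a['T'][:3,:3].T+a['T'][:3,3];P[z<=0]=np.nan;return P
E
python3 - <<'E'
from h import *
for f in('top','scene'):
    P=cloud(f); im=np.load(f+'.npz')['im']
    m=(P[...,2]>.293)&(P[...,2]<.307)&(P[...,0]>.3)&(P[...,0]<.9)&(abs(P[...,1])<.5)
    n,l,st,_=cv2.connectedComponentsWithStats(m.astype(np.uint8)); i=1+st[1:,4].argmax(); q=P[l==i]
    r=cv2.minAreaRect((q[:,:2]*1000).astype(np.float32)); print(f,'box',r,cv2.boxPoints(r).round(1).tolist(),q[:,2].mean())
    m=(P[...,2]>.003)&(P[...,2]<.022)&(P[...,0]>.25)&(P[...,0]<.62)&(P[...,1]>.2)&(P[...,1]<.5)
    n,l,st,_=cv2.connectedComponentsWithStats(m.astype(np.uint8))
    for i in range(1,n):
        if st[i,4]>150:
            q=P[l==i]; r=cv2.minAreaRect((q[:,:2]*1000).astype(np.float32)); print('tag?',st[i],np.round(cv2.boxPoints(r),1).tolist(),q[:,2].mean())
for f,L in(('top',[(206,175),(234,227),(243,244)]),('scene',[(209,286),(291,294),(318,297)])):
    for u,v in L: print(f,u,v,pt(f,u,v).round(4))
E
```

```text
top box ((665.81005859375, 141.15362548828125), (290.3758239746094, 164.414794921875), 83.08605194091797) [[566.7000122070312, 6.900000095367432], [729.9000244140625, -12.899999618530273], [764.9000244140625, 275.3999938964844], [601.7000122070312, 295.20001220703125]] 0.30126051499940343
tag? [268 167  30   9 209] [[596.2000122070312, 201.10000610351562], [619.4000244140625, 200.0], [623.5, 282.20001220703125], [600.2000122070312, 283.3999938964844]] 0.0072076756855077246
tag? [200 170  50  77 728] [[389.0, 372.1000061035156], [409.1000061035156, 334.29998779296875], [620.9000244140625, 446.6000061035156], [600.7999877929688, 484.5]] 0.011294890606635867
tag? [263 193  23  54 236] [[395.29998779296875, 252.1999969482422], [403.5, 229.0], [553.2000122070312, 281.5], [545.0, 304.79998779296875]] 0.01021539936460447
scene box ((666.7926025390625, 142.44944763183594), (293.128173828125, 166.19715881347656), 83.4328384399414) [[567.5, 6.400000095367432], [732.5999755859375, -12.699999809265137], [766.0999755859375, 278.5], [601.0, 297.6000061035156]] 0.2998179283507284
tag? [251 210  32  27 250] [[595.9000244140625, 295.8999938964844], [596.0, 200.39999389648438], [619.9000244140625, 200.39999389648438], [619.9000244140625, 295.8999938964844]] 0.007055079140652735
tag? [275 247  70  18 333] [[401.20001220703125, 252.39999389648438], [405.70001220703125, 240.39999389648438], [550.9000244140625, 294.6000061035156], [546.5, 306.6000061035156]] 0.009576422775201154
tag? [ 202  279  119   24 1162] [[391.8999938964844, 367.1000061035156], [409.29998779296875, 335.8999938964844], [618.7999877929688, 452.5], [601.4000244140625, 483.70001220703125]] 0.010593527400797137
top 206 175 [0.6015 0.4595 0.0026]
top 234 227 [0.4535 0.381  0.0158]
top 243 244 [0.4057 0.3569 0.0087]
scene 209 286 [6.010e-01 4.609e-01 3.000e-04]
scene 291 294 [0.4482 0.3853 0.015 ]
scene 318 297 [0.4032 0.3552 0.0084]
```

```bash
cat >> h.py <<'E'
import json,os
BY=np.radians(-6.75); BC=np.array([.6663,.1418,0.])
bx=np.array([np.cos(BY),np.sin(BY),0]); by=np.array([-np.sin(BY),np.cos(BY),0]); bz=np.array([0,0,1.])
def box(p): return BC+p[0]*bx+p[1]*by+p[2]*bz
def tobox(p): d=np.asarray(p)-BC; return np.array([d@bx,d@by,d[2]])
def ori(head,pitch):  # head deg: direction of tag x; pitch 0=down, 90=horizontal forward; tool x = -tag x
    h,p=np.radians([head,pitch]); f=np.array([np.cos(h),np.sin(h),0])
    z=np.sin(p)*f-np.cos(p)*bz; x=-(np.cos(p)*f+np.sin(p)*bz); return np.stack([x,np.cross(z,x),z],1)
def cur(): s=get_state(); return np.array(s['tcp_pos']),rot(s['orientation']).as_matrix(),s
def delta(p0,R0,p1,R1):
    return np.r_[(R0.T@(np.asarray(p1)-p0)).round(4),np.degrees(R.from_matrix(R0.T@R1).as_rotvec()).round(1)].tolist()
E
python3 - <<'E'
from h import *
p,Q,s=cur(); c=calibration('wrist'); T=c['world_from_camera']
print(c['mtx'], 'cam in tool',(Q.T@(T[:3,3]-p)).round(3),(Q.T@T[:3,:3]).round(2).tolist())
print(delta(p,Q,[.43,0,.32],ori(-58,0)))
R1=ori(-58,0); print(delta(np.array([.43,0,.32]),R1,[.43,.17,.19],ori(-6.75,60)))
E
```

```text
[[297.31863964   0.         256.89162495]
 [  0.         297.31863964 193.64155709]
 [  0.           0.           1.        ]] cam in tool [ 0.07  -0.    -0.142] [[-0.0, 0.96, 0.28], [1.0, 0.0, -0.0], [-0.0, 0.28, -0.96]]
[0.399, -0.4145, -0.0887, -0.1, -0.1, -100.1]
[0.1442, 0.0901, 0.13, -26.8, -55.8, -46.4]
```

Request:
{"op": "drive_tool", "data": {
  "deltas": [
    [[0,0.399,-0.4145,-0.089,0,0,-100],[0,0.399,-0.4145,-0.089,0,0,-100],[0,0.399,-0.4145,-0.089,0,0,-100],[0,0.399,-0.4145,-0.089,0,0,-100],[0,0.399,-0.4145,-0.089,0,0,-100],[0,0.399,-0.4145,-0.089,0,0,-100],[0,0.399,-0.4145,-0.089,0,0,-100],[0,0.399,-0.4145,-0.089,0,0,-100],[0,0.399,-0.4145,-0.089,0,0,-100],[0,0.399,-0.4145,-0.089,0,0,-100],[0,0.399,-0.4145,-0.089,0,0,-100]]
  ]
}}

```text
clock: 1.48
tcp_pos: [0.4303, 0.0011, 0.3201]
orientation: [-0.0, 0.484, 0.875, -0.0]
wrist_force: [0.2, -0.2, -0.5]
finger_gap: 0.0853
grip_force: 0.0
```

Request:
{"op": "drive_tool", "data": {
  "deltas": [
    [[0,0.144,0.09,0.13,-26.8,-55.8,-46.4],[0,0.144,0.09,0.13,-26.8,-55.8,-46.4],[0,0.144,0.09,0.13,-26.8,-55.8,-46.4],[0,0.144,0.09,0.13,-26.8,-55.8,-46.4],[0,0.144,0.09,0.13,-26.8,-55.8,-46.4],[0,0.144,0.09,0.13,-26.8,-55.8,-46.4],[0,0.144,0.09,0.13,-26.8,-55.8,-46.4],[0,0.144,0.09,0.13,-26.8,-55.8,-46.4],[0,0.144,0.09,0.13,-26.8,-55.8,-46.4],[0,0.144,0.09,0.13,-26.8,-55.8,-46.4]]
  ]
}}

```text
clock: 2.72
tcp_pos: [0.4423, 0.2032, 0.2285]
orientation: [0.474, 0.063, 0.877, -0.047]
wrist_force: [-0.0, 0.2, -0.2]
finger_gap: 0.0855
grip_force: 0.0
```

```bash
python3 - <<'E'
from h import *
p,Q,s=cur(); print(s['clock'],p.round(3),delta(p,Q,[.43,.17,.19],ori(-6.75,60)),np.round(s['joint_pos'],2),s['wrist_force'])
shot('wrist','w1'); im=cv2.imread('pics/w1.png'); 
E
```

```text
2.725 [0.442 0.203 0.229] [0.0367, -0.0338, 0.0156, -2.5, -3.1, -0.0] [ 0.64 -0.26 -1.03 -0.01 -0.65  0.5 ] [-0.02133322  0.231819   -0.18708585]
```

View pics/w1.png

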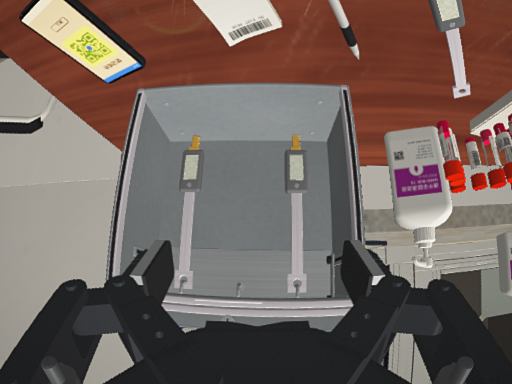

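The wrist view is upside down. It shows the two hanging tags with eyes near (184,285) and (297,285), and the empty middle hook near (239,289) just under the hood.

```bash
cat >> h.py <<'E'
def fcloud(f):
    a=np.load(f+'.npz');K=a['K'];z=a['d'];v,u=np.mgrid[:z.shape[0],:z.shape[1]]
    x=(u-K[0,2])/K[0,0];y=(v-K[1,2])/K[1,1];r=np.hypot(x,y)+1e-9;t=np.tan(r)/r
    P=np.stack([x*t*z,-y*t*z,-z],-1)@a['T'][:3,:3].T+a['T'][:3,3];P[z<=0]=np.nan;return P
E
python3 - <<'E'
from h import *
P=fcloud('w1'); B=(P-BC)@np.stack([bx,by,bz],1)
for u,v in [(184,285),(184,280),(239,288),(239,291),(239,284),(297,285),(194,170),(295,172),(240,180),(240,260),(210,280),(270,280),(240,125),(135,200),(345,200)]: print(u,v,(B[v-1:v+2,u-1:u+2].reshape(-1,3)*1000).round(0)[[1,4,7]].tolist())
im=cv2.imread('pics/w1.png')[235:315,150:330]; cv2.imwrite('pics/w1c.png',cv2.resize(im,None,fx=4.4,fy=4.4,interpolation=cv2.INTER_CUBIC))
m=(B[...,0]>-.064)&(B[...,0]<.049)&(B[...,2]>.235)&(B[...,2]<.27)&(abs(B[...,1])<.12)
for k in range(-12,12):
    q=B[m&(B[...,1]//.01==k)]; 
    if len(q): print(k,len(q),(np.percentile(q[:,0],[5,50,95])*1000).round(0))
# side walls/edges and front-face checks
for s in(-1,1):
    q=B[(B[...,2]>.08)&(B[...,2]<.2)&(abs(B[...,1]-s*.139)<.012)&(B[...,0]>-.06)&(B[...,0]<.06)]; print('wall',s,len(q),np.median(q,0) if len(q) else 0, np.polyfit(q[:,0],q[:,1],1) if len(q) else 0)
E
```

```text
184 285 [[26.0, -77.0, 255.0], [26.0, -77.0, 257.0], [28.0, -78.0, 258.0]]
184 280 [[42.0, -82.0, 248.0], [30.0, -79.0, 250.0], [28.0, -78.0, 251.0]]
239 288 [[19.0, 2.0, 255.0], [18.0, 2.0, 256.0], [19.0, 2.0, 258.0]]
239 291 [[17.0, 2.0, 259.0], [18.0, 2.0, 261.0], [19.0, 2.0, 262.0]]
239 284 [[24.0, 1.0, 250.0], [22.0, 1.0, 251.0], [20.0, 2.0, 252.0]]
297 285 [[25.0, 80.0, 250.0], [22.0, 80.0, 251.0], [19.0, 80.0, 253.0]]
194 170 [[22.0, -74.0, 84.0], [22.0, -74.0, 86.0], [21.0, -73.0, 88.0]]
295 172 [[22.0, 78.0, 86.0], [21.0, 78.0, 88.0], [22.0, 78.0, 90.0]]
240 180 [[77.0, -9.0, 80.0], [77.0, -9.0, 82.0], [78.0, -9.0, 83.0]]
240 260 [[44.0, -1.0, 215.0], [43.0, -0.0, 216.0], [45.0, -0.0, 218.0]]
210 280 [[43.0, -43.0, 246.0], [44.0, -43.0, 247.0], [43.0, -43.0, 249.0]]
270 280 [[43.0, 43.0, 243.0], [45.0, 43.0, 244.0], [43.0, 43.0, 246.0]]
240 125 [[20.0, -7.0, 8.0], [25.0, -7.0, 6.0], [29.0, -8.0, 6.0]]
135 200 [[-28.0, -140.0, 147.0], [-28.0, -140.0, 148.0], [-27.0, -140.0, 150.0]]
345 200 [[-15.0, 142.0, 140.0], [-15.0, 141.0, 141.0], [-13.0, 142.0, 142.0]]
-11 40 [42. 43. 44.]
-10 82 [27. 43. 45.]
-9 148 [18. 28. 44.]
-8 171 [18. 28. 44.]
-7 201 [27. 43. 45.]
-6 154 [42. 44. 45.]
-5 162 [42. 44. 45.]
-4 160 [42. 44. 45.]
-3 156 [42. 44. 45.]
-2 164 [42. 44. 45.]
-1 141 [18. 43. 45.]
0 196 [18. 43. 45.]
1 167 [42. 44. 45.]
2 168 [43. 44. 45.]
3 167 [42. 44. 45.]
4 168 [42. 44. 45.]
5 168 [42. 44. 45.]
6 186 [27. 43. 45.]
7 177 [18. 28. 45.]
8 158 [18. 28. 45.]
9 147 [27. 43. 45.]
10 161 [43. 44. 45.]
11 157 [42. 44. 45.]
wall -1 2477 [-0.00439258 -0.14089063  0.14325855] [-0.00355039 -0.14089382]
wall 1 1339 [0.00429648 0.14109214 0.14283353] [-0.00151913  0.14109575]
```

View pics/w1c.png

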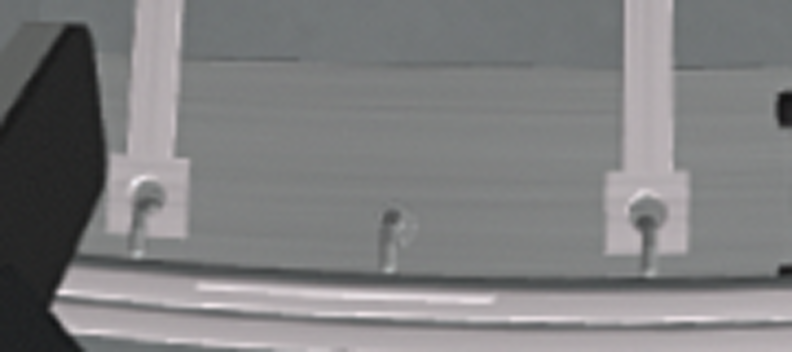

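Depth puts the panel about 124 mm behind the front and the middle pin at box (20, +1.5), to be confirmed by touch. Next I grasp the tag.

```bash
cat >> h.py <<'E'
TH=27.8; t=np.array([np.cos(np.radians(TH)),np.sin(np.radians(TH)),0]); EYE=np.array([.6012,.4602,.007]); G=EYE-.160*t; G[2]=.003
GR=ori(TH,-10); HOV=G-GR[:,2]*.09
E
python3 - <<'E'
from h import *
p,Q,s=cur(); print(G,HOV,delta(p,Q,HOV,GR))
E
```

```text
[0.45966704 0.38557814 0.003     ] [0.47349157 0.39286698 0.0916327 ] [0.1104, 0.1952, 0.0736, -16.6, 64.1, -35.1]
```

Request:
{"op": "drive_tool", "data": {
  "deltas": [
    [[0,0.11,0.195,0.074,-16.6,64.1,-35.1],[0,0.11,0.195,0.074,-16.6,64.1,-35.1],[0,0.11,0.195,0.074,-16.6,64.1,-35.1],[0,0.11,0.195,0.074,-16.6,64.1,-35.1],[0,0.11,0.195,0.074,-16.6,64.1,-35.1],[0,0.11,0.195,0.074,-16.6,64.1,-35.1],[0,0.11,0.195,0.074,-16.6,64.1,-35.1],[0,0.11,0.195,0.074,-16.6,64.1,-35.1],[0,0.11,0.195,0.074,-16.6,64.1,-35.1]]
  ]
}}

```text
clock: 3.9
tcp_pos: [0.474, 0.3934, 0.0921]
orientation: [-0.083, -0.239, 0.967, -0.022]
wrist_force: [-0.6, -0.3, 0.3]
finger_gap: 0.0855
grip_force: 0.0
```

```bash
python3 - <<'E'
from h import *
p,Q,s=cur(); print(s['clock'],p,np.round(s['joint_pos'],2),delta(p,Q,HOV,GR),delta(p,Q,G,GR)); shot('wrist','w2')
P=fcloud('w2'); m=(P[...,2]>.003)&(P[...,2]<.02)&(abs((P[...,:2]-G[:2])@t[:2])<.2)&(abs((P[...,:2]-G[:2])@np.array([-t[1],t[0]]))<.035)
q=P[m][:,:2]-EYE[:2]; q=np.stack([q@t[:2],q@np.array([-t[1],t[0]])],1)*1000
print(cv2.minAreaRect(q.astype(np.float32)),np.percentile(q[:,0],[0,1,99,100]))
for lo in range(-220,20,15):
    k=q[(q[:,0]>=lo)&(q[:,0]<lo+15)]
    if len(k): print(lo,len(k),np.percentile(k[:,1],[3,97]).round(1))
E
```

```text
3.9 [0.47399555 0.39339826 0.09208082] [0.56 0.6  0.14 1.28 0.01 0.07] [0.0006, -0.0002, 0.0006, -0.1, 0.1, -0.0] [0.0008, -0.0001, 0.0906, -0.1, 0.1, -0.0]
((-136.54608154296875, -1.2509803771972656), (185.74575805664062, 34.18025207519531), 1.370898962020874) [-229.36430487 -225.57111312  -47.86224561  -43.63798538]
-220 260 [-7.9  4.3]
-205 678 [-17.   12.7]
-190 804 [-17.8  13.5]
-175 832 [-17.9  13.5]
-160 797 [-17.3  14.5]
-145 630 [-16.1  14.6]
-130 340 [-8.   6.7]
-115 315 [-7.3  6.9]
-100 297 [-6.6  7.8]
-85 276 [-6.7  7.9]
-70 269 [-6.  9.]
-55 183 [-6.1  9.1]
```

View pics/w2.png

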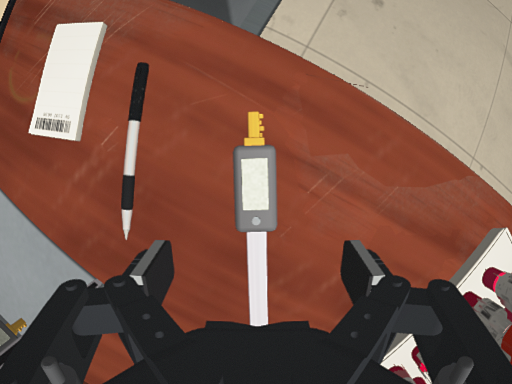

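The tag lies straight in the view, with the grip at (255,190) and the blade tip at (255,112). It is turned about 1.7° more than I estimated.

```bash
cat >> h.py <<'E'
G=G-.001*t-.0015*np.array([-t[1],t[0],0]); GR=ori(29.5,-10)
E
python3 - <<'E'
from h import *
p,Q,s=cur(); print(delta(p,Q,G,GR))
E
```

```text
[0.0014, -0.002, 0.0917, 0.2, 0.2, -1.6]
```

Request:
{"op": "drive_tool", "data": {
  "deltas": [
    [[100,0.001,-0.002,0.05,0,0,-1.6],[100,0.001,-0.002,0.078,0,0,-1.6],[100,0.001,-0.002,0.085,0,0,-1.6],[100,0.001,-0.002,0.09,0,0,-1.6],[100,0.001,-0.002,0.09,0,0,-1.6]]
  ]
}}

```text
clock: 4.58
tcp_pos: [0.4613, 0.3851, 0.0062]
orientation: [-0.082, -0.254, 0.963, -0.02]
wrist_force: [0.3, 0.5, 0.2]
finger_gap: 0.0515
grip_force: 0.0
```

Request:
{"op": "drive_tool", "data": {
  "deltas": [
    [[100,0,0,0.002,0,0,0],[100,0,0,0.002,0,0,0]]
  ]
}}

```text
clock: 4.82
tcp_pos: [0.4608, 0.3845, 0.0031]
orientation: [-0.083, -0.254, 0.963, -0.02]
wrist_force: [0.9, 0.0, -0.4]
finger_gap: 0.0516
grip_force: 0.0
```

Request:
{"op": "drive_tool", "data": {
  "deltas": [
    [[255,0,0,0,0,0,0],[255,0,0,0,0,0,0],[255,0,0,0,0,0,0],[255,0,0,0,0,0,0],[255,0,0,-0.01,0,0,0],[255,0,0,-0.05,0,0,0],[255,0,0,-0.1,0,0,0],[255,0,0,-0.1,0,0,0]]
  ],
  "newtons": 80
}}

```text
clock: 5.82
tcp_pos: [0.4785, 0.3942, 0.1056]
orientation: [-0.08, -0.254, 0.964, -0.019]
wrist_force: [0.9, 0.1, -1.3]
finger_gap: 0.0317
grip_force: 80.0
```

```bash
cat >> h.py <<'E'
t2=np.array([np.cos(np.radians(29.5)),np.sin(np.radians(29.5)),0])
ET=GR.T@(np.array([.4598,.3840,.007])+.160*t2-np.array([.4608,.3845,.0031]))  # eye in tool, refined later
def tcp_for(eye_box,slope,ET=None,head=-6.75):
    ET=globals()['ET'] if ET is None else ET
    O=ori(head,slope-10); return box(np.asarray(eye_box)/1000)-O@ET,O
def eye_now(): p,Q,s=cur(); return tobox(p+Q@ET)*1000
E
python3 - <<'E'
from h import *
p,Q,s=cur(); print(ET); T,O=tcp_for([-115,41,236],26); print(T,delta(p,Q,T,O))
P=cloud('scene'); print(pt('scene',160,215),pt('scene',150,200), pt('scene',345,235),pt('top',310,228))
E
```

```text
[-1.55792408e-01  5.72457121e-05 -3.14305688e-02]
[0.41679359 0.21255956 0.16284479] [0.1507, -0.1275, -0.0336, 2.3, -24.6, 36.5]
[0.7131406  0.46169004 0.14200161] [0.74196822 0.45670929 0.16284564] [0.44025411 0.17582337 0.01016428] [0.44697703 0.16917586 0.01205956]
```

Request:
{"op": "drive_tool", "data": {
  "deltas": [
    [[255,0.05,-0.0425,-0.04,0.8,-8.2,12.2],[255,0.151,-0.1275,-0.034,2.3,-24.6,36.5],[255,0.151,-0.1275,-0.034,2.3,-24.6,36.5],[255,0.151,-0.1275,-0.034,2.3,-24.6,36.5],[255,0.151,-0.1275,-0.034,2.3,-24.6,36.5],[255,0.151,-0.1275,-0.034,2.3,-24.6,36.5],[255,0.151,-0.1275,-0.034,2.3,-24.6,36.5]]
  ]
}}

```text
clock: 6.7
tcp_pos: [0.4155, 0.2119, 0.1603]
orientation: [0.135, 0.057, 0.989, -0.01]
wrist_force: [-0.5, -1.1, -1.4]
finger_gap: 0.0315
grip_force: 80.0
```

```bash
python3 - <<'E'
from h import *
p,Q,s=cur(); print(s['clock'],p,np.round(s['joint_pos'],2),eye_now(),s['wrist_force'])
shot('scene','s2')
im=cv2.imread('pics/s2.png')[100:300,170:400]; cv2.imwrite('pics/s2c.png',cv2.resize(im,None,fx=3,fy=3,interpolation=cv2.INTER_CUBIC))
E
```

```text
6.7 [0.41547021 0.21189896 0.16029096] [ 0.39 -0.03 -0.58  0.79 -0.13  0.49] [-115.70993118   40.71850622  232.41901227] [-0.48311305 -1.0839129  -1.40525114]
```

View pics/s2c.png

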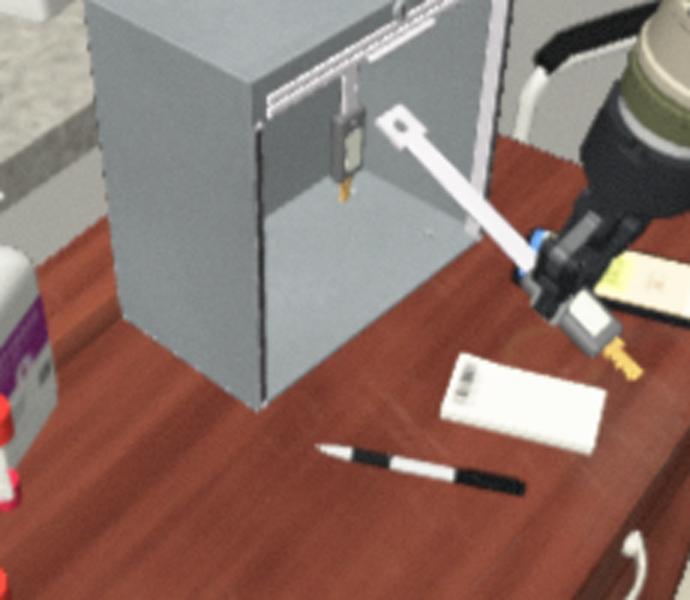

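The crop shows the tag held firmly and sloping up towards the box opening, with its eye hole at full-image pixel (304,142).

```bash
python3 - <<'E'
from h import *
P=cloud('s2'); p,Q,s=cur(); e=p+Q@ET
O=ori(-6.75,16); tx=np.cos(np.radians(26))*bx+np.sin(np.radians(26))*bz; tn=np.cross(tx,by)
d=P-e; m=np.linalg.norm(np.nan_to_num(d,nan=9),axis=-1)<.1; q=d[m]; q=np.stack([q@tx,q@by,q@tn],1)*1000
q=q[abs(q[:,2])<9]; print(len(q))
print('tip',np.percentile(q[:,0],[97,99,100]))
for lo in range(-100,20,10):
    k=q[(q[:,0]>=lo)&(q[:,0]<lo+10)]
    if len(k): print(lo,len(k),np.percentile(k[:,1],[3,50,97]).round(1),np.median(k[:,2]).round(1))
E
```

```text
422
tip [10.31054514 11.75964953 12.53376656]
-100 34 [-6.9  2.7  8. ] 1.6
-90 33 [-7.7  1.4  8.6] 1.7
-80 33 [-7.4  1.4  8. ] 1.6
-70 36 [-8.   1.5  7.3] 1.5
-60 34 [-8.5  0.9  7.8] 1.2
-50 35 [-6.1  2.6  8.3] 1.2
-40 35 [-7.1  0.8  8.1] 0.8
-30 33 [-6.7  1.   8.1] 1.1
-20 38 [-10.8   1.8  12.3] 1.2
-10 47 [-12.8   2.6  13.3] 0.8
0 48 [-13.4  -0.5  13.1] 0.7
10 16 [-12.3   1.8  12.2] -0.1
```

Measured and predicted eye agree to about 1 mm. Next I insert between the hooks.

```bash
cat > d.py <<'E'
import sys
from h import *
# args: eye x,y,z,slope [;...]
p,Q,s=cur(); print('clock',round(s['clock'],2),'eye',eye_now().round(1),'F',np.round([np.dot(s['wrist_force'],a) for a in(bx,by,bz)],1),'j',np.round(s['joint_pos'],2))
for a in sys.argv[1:]:
    x,y,z,sl=map(float,a.split(',')); T,O=tcp_for([x,y,z],sl); print(a,delta(p,Q,T,O))
E
python3 d.py -70,41,242,26 -20,41,254,26 22,41,258,26 34,41,258,26
```

```text
clock 6.75 eye [-115.8   40.6  232.3] F [-0.1  0.4 -1.2] j [ 0.39 -0.03 -0.58  0.79 -0.13  0.49]
-70,41,242,26 [-0.0469, 0.0008, 0.0041, -0.3, -0.4, 0.1]
-20,41,254,26 [-0.0983, 0.0007, 0.0059, -0.3, -0.4, 0.1]
22,41,258,26 [-0.1399, 0.0007, 0.0134, -0.3, -0.4, 0.1]
34,41,258,26 [-0.1514, 0.0006, 0.0166, -0.3, -0.4, 0.1]
```

Request:
{"op": "drive_tool", "data": {
  "deltas": [
    [[255,-0.025,0.0008,0.002,0,0,0],[255,-0.047,0.0008,0.004,0,0,0],[255,-0.072,0.0008,0.005,0,0,0],[255,-0.098,0.0008,0.006,0,0,0],[255,-0.12,0.0008,0.01,0,0,0],[255,-0.137,0.0008,0.0125,0,0,0],[255,-0.137,0.0008,0.0125,0,0,0],[255,-0.137,0.0008,0.0125,0,0,0]]
  ]
}}

```text
clock: 7.75
tcp_pos: [0.5477, 0.196, 0.1842]
orientation: [0.134, 0.058, 0.989, -0.011]
wrist_force: [-0.1, -0.5, -0.5]
finger_gap: 0.0318
grip_force: 80.0
```

```bash
python3 d.py 22,41,258,26
```

```text
clock 7.75 eye [ 17.6  40.3 256.1] F [-0.1 -0.5 -0.5] j [ 0.26  0.16 -0.31  0.85 -0.1   0.36]
22,41,258,26 [-0.0051, 0.0011, 0.0007, -0.3, -0.5, 0.1]
```

Request:
{"op": "drive_tool", "data": {
  "deltas": [
    [[255,-0.0048,0,0.0014,0,0,0],[255,-0.0086,0,0.0025,0,0,0],[255,-0.0106,0,0.003,0,0,0],[255,-0.0106,0,0.003,0,0,0]]
  ]
}}

```text
clock: 8.25
tcp_pos: [0.5596, 0.1945, 0.185]
orientation: [0.135, 0.058, 0.989, -0.01]
wrist_force: [0.5, 0.3, -1.4]
finger_gap: 0.0314
grip_force: 80.0
```

Request:
{"op": "drive_tool", "data": {
  "deltas": [
    [[255,-0.001,0,0.0003,0,0,0],[255,-0.001,0,0.0003,0,0,0]]
  ]
}}

```text
clock: 8.5
tcp_pos: [0.5605, 0.1944, 0.1849]
orientation: [0.135, 0.058, 0.989, -0.01]
wrist_force: [-0.4, 0.2, -1.9]
finger_gap: 0.0315
grip_force: 80.0
```

```bash
python3 d.py
```

```text
clock 8.5 eye [ 30.3  40.2 257. ] F [-0.4  0.2 -1.9] j [ 0.25  0.17 -0.29  0.85 -0.1   0.35]
```

Request:
{"op": "drive_tool", "data": {
  "deltas": [
    [[255,-0.001,0,0.0003,0,0,0],[255,-0.001,0,0.0003,0,0,0]]
  ]
}}

```text
clock: 8.75
tcp_pos: [0.5616, 0.1943, 0.1849]
orientation: [0.135, 0.058, 0.989, -0.01]
wrist_force: [0.0, 0.8, -1.4]
finger_gap: 0.0315
grip_force: 80.0
```

Request:
{"op": "drive_tool", "data": {
  "deltas": [
    [[255,-0.001,0,0.0003,0,0,0],[255,-0.001,0,0.0003,0,0,0]]
  ]
}}

```text
clock: 9.0
tcp_pos: [0.5625, 0.1942, 0.1847]
orientation: [0.135, 0.058, 0.989, -0.01]
wrist_force: [-0.3, 0.2, -1.7]
finger_gap: 0.0318
grip_force: 80.1
```

Request:
{"op": "drive_tool", "data": {
  "deltas": [
    [[255,-0.001,0,0.0003,0,0,0],[255,-0.001,0,0.0003,0,0,0]]
  ]
}}

```text
clock: 9.25
tcp_pos: [0.5628, 0.1941, 0.1842]
orientation: [0.135, 0.058, 0.989, -0.01]
wrist_force: [-2.8, 0.7, -1.8]
finger_gap: 0.0314
grip_force: 80.1
```

```bash
python3 d.py -5,40,257,26 -8,1.5,277,26 21.2,1.5,277,25
```

```text
clock 9.25 eye [ 32.8  40.2 256.2] F [-2.8  0.3 -1.8] j [ 0.25  0.18 -0.28  0.85 -0.1   0.35]
-5,40,257,26 [0.0359, 0.0002, -0.0096, -0.3, -0.5, 0.1]
-8,1.5,277,26 [0.0335, -0.0384, -0.0295, -0.3, -0.5, 0.1]
21.2,1.5,277,25 [0.006, -0.0384, -0.0244, -0.3, 0.5, 0.1]
```

Request:
{"op": "drive_tool", "data": {
  "deltas": [
    [[255,0.018,0,-0.005,0,0,0],[255,0.036,0,-0.01,0,0,0],[255,0.036,-0.02,-0.02,0,0,0],[255,0.0335,-0.0384,-0.0295,0,0,0],[255,0.0335,-0.0384,-0.0295,0,0,0],[255,0.022,-0.0384,-0.0275,0,0.5,0],[255,0.006,-0.0384,-0.0245,0,0.5,0],[255,0.006,-0.0384,-0.0245,0,0.5,0],[255,0.006,-0.0384,-0.0245,0,0.5,0]]
  ]
}}

```text
clock: 10.38
tcp_pos: [0.5467, 0.1575, 0.2062]
orientation: [0.13, 0.058, 0.99, -0.01]
wrist_force: [-1.2, 0.2, -1.0]
finger_gap: 0.0321
grip_force: 80.0
```

```bash
python3 d.py 21.3,1.5,277,25 21.3,1.5,266,25 21.3,1.5,256,25; python3 - <<'E'
from h import *
p,Q,s=cur();T,O=tcp_for([21.3,1.5,277],25); print(delta(p,Q,p-bz*.01,Q))
E
```

```text
clock 10.38 eye [ 21.7   1.9 276.9] F [-1.2  0.1 -1. ] j [ 0.18  0.12 -0.3   0.9  -0.08  0.29]
21.3,1.5,277,25 [0.0004, -0.0001, -0.0002, -0.3, 0.0, 0.1]
21.3,1.5,266,25 [0.0032, -0.0001, 0.0104, -0.3, 0.0, 0.1]
21.3,1.5,256,25 [0.0058, -0.0, 0.0201, -0.3, 0.0, 0.1]
[0.0026, 0.0001, 0.0097, 0.0, 0.0, 0.0]
```

Request:
{"op": "drive_tool", "data": {
  "deltas": [
    [[255,0.0015,0,0.0038,0,0,0],[255,0.0023,0,0.007,0,0,0],[255,0.0027,0,0.0085,0,0,0],[255,0.0027,0,0.0085,0,0,0]]
  ]
}}

```text
clock: 10.88
tcp_pos: [0.5462, 0.1576, 0.1979]
orientation: [0.131, 0.058, 0.99, -0.01]
wrist_force: [0.2, 0.0, -1.5]
finger_gap: 0.0318
grip_force: 80.1
```

Request:
{"op": "drive_tool", "data": {
  "deltas": [
    [[255,0.0005,0,0.002,0,0,0],[255,0.0005,0,0.002,0,0,0]]
  ]
}}

```text
clock: 11.12
tcp_pos: [0.5464, 0.1575, 0.1959]
orientation: [0.131, 0.058, 0.99, -0.01]
wrist_force: [-0.6, -0.1, -1.2]
finger_gap: 0.0318
grip_force: 80.0
```

Request:
{"op": "drive_tool", "data": {
  "deltas": [
    [[255,0.0005,0,0.002,0,0,0],[255,0.0005,0,0.002,0,0,0]]
  ]
}}

```text
clock: 11.38
tcp_pos: [0.5463, 0.1575, 0.1937]
orientation: [0.131, 0.058, 0.99, -0.01]
wrist_force: [-0.0, 0.5, -1.3]
finger_gap: 0.0316
grip_force: 80.1
```

```bash
python3 d.py 21.3,1.5,256,25; python3 -c "
from h import *
shot('wrist','w3');shot('scene','s3')"
```

```text
clock 11.38 eye [ 21.3   1.8 264.6] F [-0.1  0.5 -1.3] j [ 0.18  0.12 -0.33  0.87 -0.08  0.29]
21.3,1.5,256,25 [0.0023, 0.0, 0.0081, -0.3, 0.1, 0.1]
```

Request:
{"op": "drive_tool", "data": {
  "deltas": [
    [[255,0.0005,0,0.002,0,0,0],[255,0.001,0,0.004,0,0,0],[255,0.0015,0,0.0055,0,0,0],[255,0.0015,0,0.0055,0,0,0]]
  ]
}}

```text
clock: 11.98
tcp_pos: [0.5463, 0.1574, 0.188]
orientation: [0.131, 0.058, 0.99, -0.01]
wrist_force: [0.1, -0.4, -1.0]
finger_gap: 0.0316
grip_force: 80.1
```

Request:
{"op": "drive_tool", "data": {
  "deltas": [
    [[255,0.002,0,-0.0005,0,0,0],[255,0.003,0,-0.0008,0,0,0],[255,0.003,0,-0.0008,0,0,0]]
  ]
}}

```text
clock: 12.35
tcp_pos: [0.5437, 0.1578, 0.1886]
orientation: [0.132, 0.058, 0.99, -0.01]
wrist_force: [0.9, 0.4, -1.4]
finger_gap: 0.0318
grip_force: 80.0
```

```bash
python3 d.py
```

```text
clock 12.35 eye [ 18.5   1.8 259.7] F [ 0.8  0.5 -1.4] j [ 0.18  0.12 -0.34  0.86 -0.08  0.29]
```

Request:
{"op": "drive_tool", "data": {
  "deltas": [
    [[255,0.001,0,-0.0003,0,0,0],[255,0.001,0,-0.0003,0,0,0]]
  ]
}}

```text
clock: 12.6
tcp_pos: [0.5432, 0.158, 0.1889]
orientation: [0.132, 0.058, 0.989, -0.01]
wrist_force: [3.3, -0.2, -0.0]
finger_gap: 0.0317
grip_force: 79.9
```

Threading is confirmed: pulling back gives a contact force, so the pin is inside the eye. Now I swing the tag down around the bend.

```bash
cat > e.py <<'E'
import sys
from h import *
TH_=[25,45,65,88]; X=[20,22.5,25.5,29]; Z=[258,253.2,250.5,249]
a,b,n,y=map(float,sys.argv[1:5]); p,Q,s=cur()
for th in np.linspace(a,b,int(n)):
    T,O=tcp_for([np.interp(th,TH_,X),y,np.interp(th,TH_,Z)],th); print(round(th,1),delta(p,Q,T,O))
E
python3 d.py; python3 e.py 25 45 6 1.5
```

```text
clock 12.6 eye [ 17.9   1.9 260.1] F [ 3.3  0.1 -0. ] j [ 0.19  0.12 -0.34  0.85 -0.08  0.29]
25.0 [-0.0013, -0.0001, 0.002, -0.3, 0.2, 0.0]
29.0 [-0.0041, -0.0001, 0.0139, -0.3, -3.8, 0.0]
33.0 [-0.0076, -0.0, 0.0255, -0.3, -7.8, 0.1]
37.0 [-0.0118, 0.0, 0.0369, -0.3, -11.8, 0.1]
41.0 [-0.0168, 0.0001, 0.048, -0.2, -15.8, 0.1]
45.0 [-0.0224, 0.0001, 0.0588, -0.2, -19.8, 0.1]
```

Request:
{"op": "drive_tool", "data": {
  "deltas": [
    [[255,-0.0013,0,0.002,0,0.2,0],[255,-0.0013,0,0.002,0,0.2,0],[255,-0.0026,0,0.008,0,-1.8,0],[255,-0.0041,0,0.0139,0,-3.8,0],[255,-0.0058,0,0.0197,0,-5.8,0],[255,-0.0076,0,0.0255,0,-7.8,0],[255,-0.0096,0,0.0312,0,-9.8,0],[255,-0.0096,0,0.0312,0,-9.8,0]]
  ]
}}

```text
clock: 13.6
tcp_pos: [0.5589, 0.1557, 0.1601]
orientation: [0.215, 0.057, 0.975, -0.015]
wrist_force: [0.5, -0.2, -0.4]
finger_gap: 0.0316
grip_force: 80.1
```

```bash
python3 d.py; python3 e.py 35 65 9 1.5
```

```text
clock 13.6 eye [ 19.9   1.7 254.1] F [ 0.5 -0.2 -0.4] j [ 0.21  0.07 -0.54  0.55 -0.14  0.29]
35.0 [-0.002, 0.0002, -0.0003, -0.3, -0.1, 0.1]
38.8 [-0.0044, 0.0003, 0.0108, -0.3, -3.9, 0.1]
42.5 [-0.0075, 0.0003, 0.0217, -0.3, -7.6, 0.1]
46.2 [-0.0114, 0.0003, 0.0324, -0.3, -11.4, 0.1]
50.0 [-0.016, 0.0004, 0.0425, -0.3, -15.1, 0.1]
53.8 [-0.0213, 0.0004, 0.0524, -0.2, -18.9, 0.2]
57.5 [-0.0271, 0.0005, 0.0618, -0.2, -22.6, 0.2]
61.2 [-0.0335, 0.0005, 0.071, -0.2, -26.4, 0.2]
65.0 [-0.0404, 0.0005, 0.0797, -0.2, -30.1, 0.2]
```

Request:
{"op": "drive_tool", "data": {
  "deltas": [
    [[255,-0.002,0,0,0,0,0],[255,-0.003,0,0.0055,0,-1.9,0],[255,-0.0044,0,0.0108,0,-3.9,0],[255,-0.006,0,0.0162,0,-5.7,0],[255,-0.0075,0,0.0217,0,-7.6,0],[255,-0.0094,0,0.027,0,-9.5,0],[255,-0.0114,0,0.0324,0,-11.4,0],[255,-0.0114,0,0.0324,0,-11.4,0]]
  ]
}}

```text
clock: 14.6
tcp_pos: [0.5824, 0.1527, 0.1349]
orientation: [0.309, 0.055, 0.949, -0.021]
wrist_force: [-1.0, 0.4, -1.7]
finger_gap: 0.0321
grip_force: 80.1
```

```bash
python3 d.py; python3 e.py 47 68 8 1.5
```

```text
clock 14.6 eye [ 22.7   1.7 252.1] F [-1.1  0.3 -1.7] j [ 0.22  0.06 -0.74  0.16 -0.2   0.28]
47.0 [-0.0011, 0.0005, 0.0017, -0.3, -0.9, 0.2]
50.0 [-0.0032, 0.0005, 0.0104, -0.3, -3.9, 0.2]
53.0 [-0.0057, 0.0005, 0.019, -0.2, -6.9, 0.2]
56.0 [-0.0086, 0.0006, 0.0274, -0.2, -9.9, 0.2]
59.0 [-0.012, 0.0006, 0.0357, -0.2, -12.9, 0.2]
62.0 [-0.0157, 0.0006, 0.0437, -0.2, -15.9, 0.2]
65.0 [-0.0199, 0.0006, 0.0516, -0.2, -18.9, 0.2]
68.0 [-0.0245, 0.0006, 0.0591, -0.2, -21.9, 0.2]
```

Request:
{"op": "drive_tool", "data": {
  "deltas": [
    [[255,-0.0011,0,0.0017,0,-0.9,0],[255,-0.0032,0,0.0104,0,-3.9,0],[255,-0.0045,0,0.0147,0,-5.4,0],[255,-0.0057,0,0.019,0,-6.9,0],[255,-0.0072,0,0.0232,0,-8.4,0],[255,-0.0086,0,0.0274,0,-9.9,0],[255,-0.0103,0,0.0316,0,-11.4,0],[255,-0.012,0,0.0357,0,-12.9,0],[255,-0.012,0,0.0357,0,-12.9,0]]
  ]
}}

```text
clock: 15.72
tcp_pos: [0.6137, 0.149, 0.1137]
orientation: [0.415, 0.053, 0.908, -0.027]
wrist_force: [0.1, 0.7, -2.4]
finger_gap: 0.0315
grip_force: 80.1
```

```bash
python3 d.py; python3 e.py 59 80 8 1.5
```

```text
clock 15.72 eye [ 25.1   1.7 252.1] F [-0.   0.7 -2.4] j [ 0.24  0.16 -0.94 -0.35 -0.27  0.24]
59.0 [0.001, 0.0004, -0.0002, -0.2, 0.1, 0.2]
62.0 [-0.0009, 0.0005, 0.0085, -0.2, -2.9, 0.2]
65.0 [-0.0031, 0.0005, 0.0171, -0.2, -5.9, 0.2]
68.0 [-0.0059, 0.0005, 0.0254, -0.2, -8.9, 0.2]
71.0 [-0.0092, 0.0005, 0.0336, -0.2, -11.9, 0.2]
74.0 [-0.0128, 0.0005, 0.0417, -0.2, -14.9, 0.2]
77.0 [-0.0168, 0.0006, 0.0495, -0.2, -17.9, 0.2]
80.0 [-0.0213, 0.0006, 0.0571, -0.2, -20.9, 0.2]
```

Joint 3 is near its limit. I'll let the tag pivot in lightly gripped pads for the rest, pitching the tool less than the tag.

```bash
cat > g.py <<'E'
import sys
from h import *
TH_=[45,65,88]; X=[22.5,25.5,29]; Z=[253.,250.,248.5]
a,b,n,pa,pb=map(float,sys.argv[1:6]); p,Q,s=cur(); v=ET+np.array([0,0,.006])
for th,pi in zip(np.linspace(a,b,int(n)),np.linspace(pa,pb,int(n))):
    piv=box(np.array([np.interp(th,TH_,X),1.5,np.interp(th,TH_,Z)])/1000)-ori(-6.75,th-10)@v
    O=ori(-6.75,pi); T=piv+O@[0,0,.006]; print(round(th,1),delta(p,Q,T,O),(tobox(T)*1000).round())
E
python3 g.py 59 87 8 49 61
```

```text
59.0 [0.0013, 0.0005, 0.0, -0.2, 0.1, 0.2] [-54.   1. 113.]
63.0 [-0.001, 0.0005, 0.0117, -0.2, -1.6, 0.2] [-44.   1. 107.]
67.0 [-0.0041, 0.0005, 0.0231, -0.2, -3.3, 0.2] [-33.   1. 102.]
71.0 [-0.0081, 0.0005, 0.0341, -0.2, -5.0, 0.2] [-22.   1.  98.]
75.0 [-0.0128, 0.0006, 0.0448, -0.2, -6.7, 0.2] [-11.   1.  94.]
79.0 [-0.0182, 0.0006, 0.0552, -0.2, -8.4, 0.2] [ 1.  1. 91.]
83.0 [-0.0243, 0.0006, 0.0653, -0.2, -10.2, 0.2] [12.  1. 89.]
87.0 [-0.031, 0.0006, 0.0749, -0.2, -11.9, 0.2] [24.  1. 88.]
```

Request:
{"op": "drive_tool", "data": {
  "deltas": [
    [[255,0.001,0,0,0,0,0],[255,0.001,0,0,0,0,0],[255,0,0,0.006,0,-0.8,0],[255,-0.001,0,0.0117,0,-1.6,0],[255,-0.0025,0,0.0174,0,-2.5,0],[255,-0.0041,0,0.0231,0,-3.3,0],[255,-0.006,0,0.0286,0,-4.1,0],[255,-0.0081,0,0.0341,0,-5,0],[255,-0.0081,0,0.0341,0,-5,0]]
  ],
  "newtons": 25
}}

```text
clock: 16.85
tcp_pos: [0.647, 0.1455, 0.1009]
orientation: [0.457, 0.052, 0.887, -0.029]
wrist_force: [-2.3, -0.4, 5.3]
finger_gap: 0.0317
grip_force: 80.8
```

```bash
python3 d.py; python3 g.py 71 91 6 54 62; python3 -c "
from h import *
shot('scene','s4')
im=cv2.imread('pics/s4.png')[80:280,180:410]; cv2.imwrite('pics/s4c.png',cv2.resize(im,None,fx=3,fy=3,interpolation=cv2.INTER_CUBIC))"
```

```text
clock 16.85 eye [ 45.2   1.8 246. ] F [-2.2 -0.7  5.3] j [ 0.23  0.28 -0.98 -0.61 -0.28  0.2 ]
71.0 [0.0042, 0.0001, 0.0, -0.2, 0.5, 0.1] [-22.   1.  97.]
75.0 [0.0005, 0.0001, 0.0112, -0.2, -1.1, 0.1] [-11.   1.  94.]
79.0 [-0.0039, 0.0001, 0.022, -0.2, -2.7, 0.1] [ 1.  1. 91.]
83.0 [-0.009, 0.0002, 0.0326, -0.2, -4.3, 0.1] [12.  1. 89.]
87.0 [-0.0148, 0.0002, 0.0428, -0.2, -5.9, 0.1] [24.  1. 88.]
91.0 [-0.0211, 0.0002, 0.0521, -0.2, -7.5, 0.1] [35.  1. 88.]
```

View pics/s4c.png

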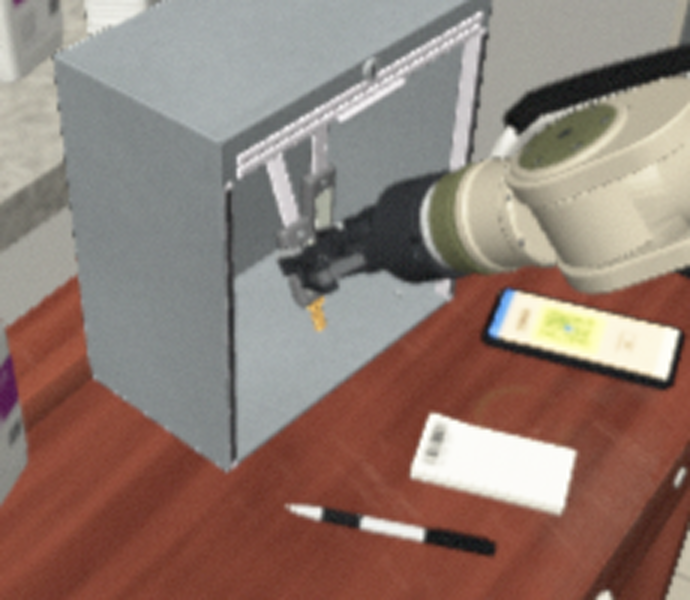

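The crop shows the arm inside the opening, with the tag hanging from the middle hook and leaning out at the grip. The grip force has stayed at 80 N.

Request:
{"op": "drive_tool", "data": {
  "deltas": [
    [[240,-0.0012,0,-0.0009,0,0,0],[240,-0.0012,0,-0.0009,0,0,0]]
  ],
  "newtons": 20
}}

```text
clock: 17.15
tcp_pos: [0.6458, 0.1455, 0.1015]
orientation: [0.456, 0.052, 0.888, -0.029]
wrist_force: [-1.7, -1.0, 5.2]
finger_gap: 0.0313
grip_force: 80.7
```

```bash
python3 d.py; python3 g.py 71 89 10 54 61
```

```text
clock 17.15 eye [ 44.4   1.8 246.4] F [-1.6 -1.2  5.2] j [ 0.23  0.27 -0.98 -0.6  -0.28  0.2 ]
71.0 [0.0039, 0.0002, 0.0013, -0.2, 0.4, 0.2] [-22.   1.  97.]
73.0 [0.0022, 0.0002, 0.0069, -0.2, -0.4, 0.2] [-16.   1.  96.]
75.0 [0.0002, 0.0002, 0.0125, -0.2, -1.2, 0.2] [-11.   1.  94.]
77.0 [-0.0019, 0.0002, 0.0179, -0.2, -2.0, 0.2] [-5.  1. 93.]
79.0 [-0.0042, 0.0002, 0.0233, -0.2, -2.7, 0.2] [ 1.  1. 91.]
81.0 [-0.0066, 0.0002, 0.0286, -0.2, -3.5, 0.2] [ 6.  1. 90.]
83.0 [-0.0093, 0.0003, 0.0339, -0.2, -4.3, 0.2] [12.  1. 89.]
85.0 [-0.0121, 0.0003, 0.039, -0.2, -5.1, 0.2] [18.  1. 89.]
87.0 [-0.0151, 0.0003, 0.044, -0.2, -5.9, 0.2] [24.  1. 88.]
89.0 [-0.0182, 0.0003, 0.0488, -0.2, -6.6, 0.2] [29.  1. 88.]
```

Request:
{"op": "drive_tool", "data": {
  "deltas": [
    [[240,-0.001,0,0.004,0,-0.5,0],[240,-0.0022,0,0.0107,0,-1.2,0],[240,-0.004,0,0.016,0,-2,0],[240,-0.0066,0,0.0215,0,-2.7,0],[240,-0.0066,0,0.0215,0,-2.7,0]]
  ]
}}

```text
clock: 17.77
tcp_pos: [0.667, 0.1432, 0.0934]
orientation: [0.476, 0.051, 0.877, -0.03]
wrist_force: [-1.5, 2.0, 5.8]
finger_gap: 0.0313
grip_force: 80.1
```

```bash
python3 d.py; python3 g.py 79 89 6 57 61
```

```text
clock 17.77 eye [ 59.    2.2 241.2] F [-1.7  1.8  5.8] j [ 0.22  0.35 -0.98 -0.73 -0.28  0.18]
79.0 [0.0017, -0.0, 0.0012, -0.1, 0.0, 0.2] [ 1.  1. 91.]
81.0 [-0.0005, -0.0, 0.0066, -0.1, -0.8, 0.2] [ 6.  1. 90.]
83.0 [-0.0029, -0.0, 0.0119, -0.1, -1.6, 0.2] [12.  1. 89.]
85.0 [-0.0055, -0.0, 0.0172, -0.1, -2.4, 0.2] [18.  1. 89.]
87.0 [-0.0082, -0.0, 0.0224, -0.1, -3.2, 0.2] [24.  1. 88.]
89.0 [-0.0111, -0.0, 0.0273, -0.1, -4.0, 0.2] [29.  1. 88.]
```

Request:
{"op": "drive_tool", "data": {
  "deltas": [
    [[240,-0.0025,0,0.0045,0,-0.8,0],[240,-0.005,0,0.0102,0,-1.6,0],[240,-0.0075,0,0.0157,0,-2.4,0],[240,-0.0102,0,0.021,0,-3.2,0],[240,-0.012,0,0.0235,0,-3.6,0],[240,-0.012,0,0.0235,0,-3.6,0]]
  ]
}}

```text
clock: 18.52
tcp_pos: [0.6911, 0.1393, 0.088]
orientation: [0.501, 0.05, 0.863, -0.032]
wrist_force: [-3.0, 0.2, -1.9]
finger_gap: 0.0319
grip_force: 79.0
```

```bash
python3 d.py; python3 -c "
from h import *
p,Q,s=cur(); print(tobox(p)*1000)
shot('scene','s5')
im=cv2.imread('pics/s5.png')[100:230,220:370]; cv2.imwrite('pics/s5c.png',cv2.resize(im,None,fx=4.5,fy=4.5,interpolation=cv2.INTER_CUBIC))"
```

```text
clock 18.52 eye [ 74.8   1.3 238.9] F [-3.  -0.1 -1.9] j [ 0.2   0.43 -0.98 -0.87 -0.28  0.16]
[24.96364959  0.43162477 88.00210707]
```

View pics/s5c.png

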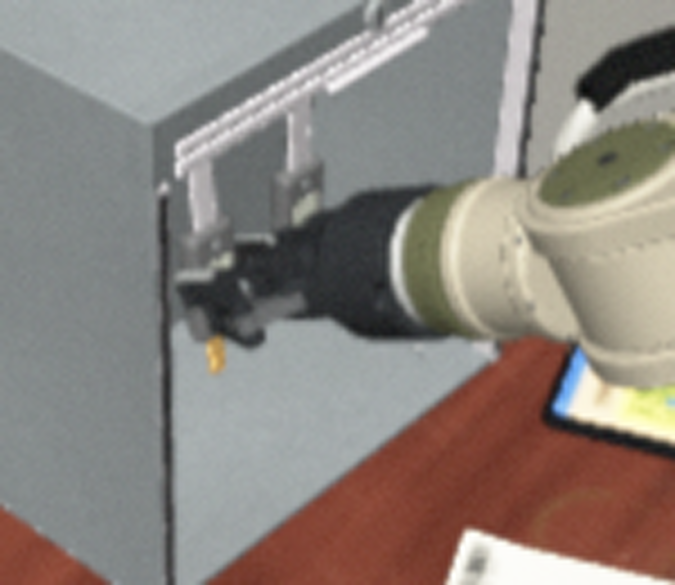

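The crop shows the tag in the fingers nearly upright, close in angle to the neighbouring hanging tag.

```bash
python3 - <<'E'
from h import *
P=cloud('s5'); B=(P-BC)@np.stack([bx,by,bz],1)*1000
for lo in range(60,250,10):
    r=[]
    for y in (1,-79):
        m=(abs(B[...,1]-y)<9)&(B[...,2]>=lo)&(B[...,2]<lo+10)&(B[...,0]>-30)&(B[...,0]<42); q=B[m]
        r+= [len(q),np.median(q,0).round(1).tolist() if len(q) else 0]
    print(lo,r)
E
```

```text
60 [0, 0, 0, 0]
70 [0, 0, 0, 0]
80 [0, 0, 8, [23.9, -75.8, 87.3]]
90 [3, [17.0, -3.1, 97.6], 15, [24.0, -78.6, 96.1]]
100 [17, [17.5, -0.1, 103.9], 14, [23.8, -78.9, 104.7]]
110 [28, [20.0, 1.9, 116.1], 24, [25.4, -78.4, 116.4]]
120 [25, [24.8, 2.6, 124.1], 15, [29.1, -79.3, 125.1]]
130 [23, [27.0, 2.2, 135.7], 17, [29.2, -78.5, 135.1]]
140 [16, [28.3, 2.3, 144.6], 17, [29.2, -77.9, 144.6]]
150 [19, [29.0, 1.4, 154.3], 14, [29.1, -76.0, 154.3]]
160 [0, 0, 1, [26.5, -74.6, 160.4]]
170 [0, 0, 0, 0]
180 [0, 0, 0, 0]
190 [0, 0, 0, 0]
200 [0, 0, 0, 0]
210 [0, 0, 0, 0]
220 [0, 0, 0, 0]
230 [0, 0, 0, 0]
240 [0, 0, 0, 0]
```

Request:
{"op": "drive_tool", "data": {
  "deltas": [
    [[240,0.0022,0,-0.004,0,0,0],[240,0.0044,0,-0.008,0,0,0],[240,0.0044,0,-0.008,0,0,0],[240,0.0025,0,-0.003,0,-2,0],[240,0,0,0.002,0,-4,0],[240,-0.003,0,0.0073,0,-6,0],[240,-0.003,0,0.0073,0,-6,0]]
  ]
}}

```text
clock: 19.45
tcp_pos: [0.6999, 0.1388, 0.088]
orientation: [0.547, 0.048, 0.835, -0.034]
wrist_force: [0.2, -0.7, -2.5]
finger_gap: 0.0314
grip_force: 78.5
```

```bash
cat > m.py <<'E'
import sys
from h import *
p,Q,s=cur(); print(s['clock'],'tcp',(tobox(p)*1000).round(1),'j',np.round(s['joint_pos'],2),s['finger_gap'],s['wrist_force'])
shot('scene',sys.argv[1]); P=cloud(sys.argv[1]); B=(P-BC)@np.stack([bx,by,bz],1)*1000
for lo in range(30,250,10):
    r=[]
    for y in (1,-79):
        m=(abs(B[...,1]-y)<14)&(B[...,2]>=lo)&(B[...,2]<lo+10)&(B[...,0]>-50)&(B[...,0]<42); q=B[m]
        r+= [len(q),np.median(q,0).round(1).tolist() if len(q) else 0]
    if r[0]: print(lo,r)
E
python3 m.py s6
```

```text
19.45 tcp [33.7  1.  88. ] j [ 0.21  0.55 -1.02 -1.14 -0.3   0.13] 0.031446626343763544 [ 0.15398708 -0.66265569 -2.53993218]
30 [11, [28.3, 5.0, 37.1], 0, 0]
40 [6, [27.3, 5.7, 46.0], 0, 0]
50 [3, [24.0, 11.2, 57.0], 0, 0]
60 [5, [24.5, 12.8, 63.7], 0, 0]
70 [1, [24.4, 14.2, 72.4], 0, 0]
80 [1, [24.9, -11.8, 88.7], 12, [23.8, -73.0, 87.1]]
90 [11, [25.3, -3.3, 96.7], 26, [23.6, -77.4, 95.2]]
100 [32, [25.7, 3.8, 104.2], 22, [23.9, -74.9, 105.7]]
110 [44, [27.0, 2.4, 116.6], 41, [26.0, -76.2, 116.1]]
120 [35, [31.0, -3.1, 123.7], 14, [29.2, -79.3, 125.1]]
130 [42, [-29.1, -5.1, 136.1], 17, [28.2, -77.7, 134.4]]
140 [28, [31.9, 2.7, 144.6], 17, [28.9, -76.7, 143.9]]
150 [11, [32.5, 2.4, 152.5], 16, [28.7, -77.6, 154.9]]
```

Request:
{"op": "drive_tool", "data": {
  "deltas": [
    [[150,0,0,0,0,0,0],[140,0,0,0,0,0,0],[125,0,0,0,0,0,0],[105,0,0,0,0,0,0],[105,0,0,0,0,0,0],[105,0,0,0,0,0,0]]
  ]
}}

```text
clock: 20.25
tcp_pos: [0.6998, 0.1388, 0.0888]
orientation: [0.547, 0.048, 0.835, -0.034]
wrist_force: [-0.5, -0.2, 0.5]
finger_gap: 0.0507
grip_force: 0.0
```

```bash
python3 m.py s7; python3 - <<'E'
from h import *
p,Q,s=cur()
for c in [(20,1,90,65),(0,1,93,62),(-30,1,98,56),(-60,1,106,48),(-100,1,130,36),(-140,1,150,20)]:
    print(c,delta(p,Q,box(np.array(c[:3])/1000),ori(-6.75,c[3])))
E
```

```text
20.25 tcp [33.7  1.  88.8] j [ 0.21  0.55 -1.02 -1.14 -0.3   0.13] 0.05069778312073934 [-0.50707712 -0.19955451  0.48737518]
30 [5, [34.8, 4.8, 34.2], 0, 0]
40 [3, [36.0, 6.1, 41.9], 0, 0]
50 [8, [32.1, 13.7, 54.8], 0, 0]
60 [3, [35.1, 14.1, 62.1], 0, 0]
80 [8, [29.0, -5.4, 86.6], 11, [24.1, -82.7, 87.3]]
90 [25, [29.7, 1.2, 95.6], 22, [23.4, -75.3, 94.6]]
100 [30, [29.5, 2.6, 105.6], 25, [23.5, -75.8, 104.9]]
110 [46, [31.1, 3.2, 116.6], 40, [25.4, -76.3, 116.0]]
120 [23, [34.8, 0.3, 124.3], 17, [28.9, -79.3, 124.5]]
130 [36, [33.8, -4.7, 135.4], 19, [28.9, -78.4, 135.5]]
140 [31, [34.8, -1.4, 145.5], 16, [29.3, -76.4, 144.8]]
150 [5, [34.7, -0.9, 152.1], 16, [29.7, -79.2, 153.6]]
(20, 1, 90, 65) [0.0043, 0.0, -0.013, -0.1, 1.5, 0.2]
(0, 1, 93, 62) [0.0095, 0.0, -0.0326, -0.1, 4.5, 0.2]
(-30, 1, 98, 56) [0.0169, -0.0, -0.0621, -0.1, 10.5, 0.2]
(-60, 1, 106, 48) [0.0215, -0.0001, -0.0928, -0.2, 18.5, 0.2]
(-100, 1, 130, 36) [0.0154, -0.0002, -0.139, -0.2, 30.5, 0.2]
(-140, 1, 150, 20) [0.013, -0.0003, -0.1837, -0.2, 46.5, 0.2]
```

The tag hangs upright on its own. Now I retreat.

Request:
{"op": "drive_tool", "data": {
  "deltas": [
    [[105,0.0043,0,-0.013,0,1.5,0],[105,0.0095,0,-0.0326,0,4.5,0],[105,0.013,0,-0.047,0,7.5,0],[105,0.0169,0,-0.062,0,10.5,0],[105,0.0195,0,-0.077,0,14.5,0],[105,0.0215,0,-0.093,0,18.5,0],[105,0.019,0,-0.116,0,24.5,0],[105,0.0154,0,-0.139,0,30.5,0],[105,0.0154,0,-0.161,0,38.5,0],[105,0.013,0,-0.184,0,46.5,0],[105,0.013,0,-0.184,0,46.5,0],[105,0.013,0,-0.184,0,46.5,0]]
  ]
}}

```text
clock: 21.8
tcp_pos: [0.5275, 0.1595, 0.1493]
orientation: [0.174, 0.058, 0.983, -0.013]
wrist_force: [-0.3, -0.3, -0.7]
finger_gap: 0.0506
grip_force: 0.0
```

```bash
python3 m.py s8; python3 -c "
import cv2
im=cv2.imread('pics/s8.png')[60:260,180:410]; cv2.imwrite('pics/s8c.png',cv2.resize(im,None,fx=3,fy=3,interpolation=cv2.INTER_CUBIC))"
```

```text
21.8 tcp [-139.9    1.2  149.3] j [ 0.21  0.07 -0.53  0.64 -0.12  0.31] 0.05056191976952966 [-0.27813011 -0.31268131 -0.65951041]
30 [11, [39.3, 1.4, 36.8], 10, [29.2, -77.1, 33.6]]
40 [7, [36.9, -1.0, 46.6], 9, [28.4, -78.3, 44.8]]
50 [18, [33.9, 3.1, 54.5], 21, [24.0, -73.9, 56.1]]
60 [28, [32.6, 1.8, 64.3], 24, [23.8, -77.7, 64.2]]
70 [28, [33.2, 3.7, 75.1], 24, [23.7, -75.2, 76.1]]
80 [29, [32.4, 2.3, 86.0], 26, [23.6, -73.8, 84.8]]
90 [27, [32.8, 4.9, 96.1], 26, [23.9, -76.0, 94.4]]
100 [31, [32.8, 0.6, 104.5], 21, [23.6, -77.6, 105.3]]
110 [43, [34.8, 2.2, 116.5], 41, [25.7, -76.1, 116.3]]
120 [22, [37.4, 1.2, 124.8], 19, [29.5, -80.4, 124.8]]
130 [19, [37.4, -0.1, 134.1], 16, [28.6, -77.6, 136.5]]
140 [21, [37.6, 3.7, 144.8], 15, [28.5, -77.3, 146.0]]
150 [3, [36.1, -2.7, 150.6], 16, [29.1, -78.5, 155.3]]
```

View pics/s8c.png

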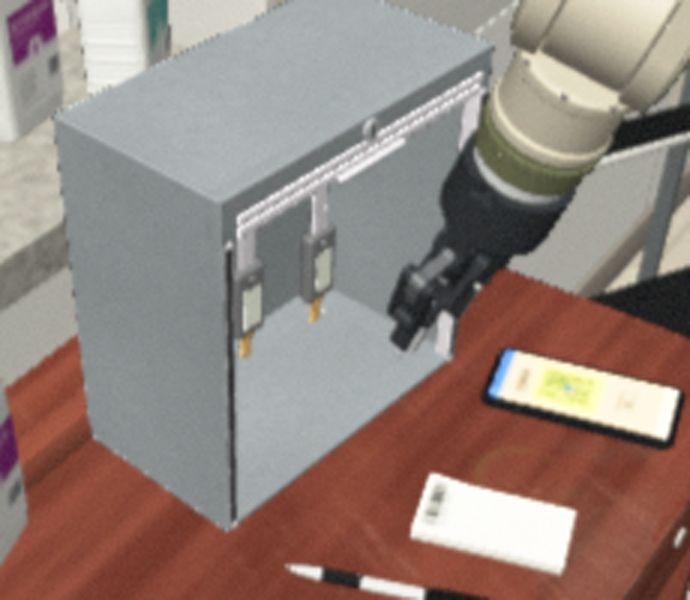

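The crop shows the tag hanging upright on the middle hook, with its grip at crop (250,300) and the arm clear. I'll let it settle, check once more and hand in.

Request:
{"op": "drive_tool", "data": {
  "deltas": [
    [[105,0.02,0,-0.05,0,0,0],[105,0.02,0,-0.05,0,0,0],[105,0.02,0,-0.05,0,0,0],[105,0.02,0,-0.05,0,0,0],[105,0.02,0,-0.05,0,0,0],[105,0.02,0,-0.05,0,0,0],[105,0.02,0,-0.05,0,0,0],[105,0.02,0,-0.05,0,0,0],[105,0.02,0,-0.05,0,0,0],[105,0.02,0,-0.05,0,0,0],[105,0.02,0,-0.05,0,0,0],[105,0.02,0,-0.05,0,0,0]]
  ]
}}

```text
clock: 23.35
tcp_pos: [0.4915, 0.164, 0.1904]
orientation: [0.173, 0.058, 0.983, -0.013]
wrist_force: [-0.1, -0.9, -0.1]
finger_gap: 0.0505
grip_force: 0.0
```

```bash
python3 m.py s9 | sed -n '1p;/^[46]0\|^80\|^1[024]0/p'; for i in a b c; do python3 m.py s10$i | grep -E '^(60|80|140) '; done
```

```text
23.35 tcp [-176.2    1.5  190.4] j [ 0.24 -0.02 -0.52  0.75 -0.12  0.34] 0.05045836509718802 [-0.05235965 -0.8510912  -0.05664368]
40 [7, [37.5, 0.0, 44.4], 9, [28.1, -76.1, 45.6]]
60 [21, [31.6, 3.1, 66.1], 23, [23.4, -78.8, 64.6]]
80 [30, [32.2, 3.3, 85.4], 22, [22.8, -76.9, 85.2]]
100 [31, [32.1, -0.4, 104.7], 24, [23.7, -77.6, 104.3]]
120 [23, [37.2, 3.6, 124.6], 16, [28.5, -78.7, 125.5]]
140 [22, [36.6, 1.2, 145.3], 14, [28.9, -76.5, 143.7]]
60 [29, [32.1, 1.3, 65.7], 23, [23.5, -79.4, 65.0]]
80 [26, [32.3, 1.5, 85.6], 27, [23.5, -78.5, 84.6]]
140 [18, [37.2, 0.4, 144.5], 18, [28.5, -77.6, 144.7]]
60 [28, [32.7, 1.3, 65.4], 22, [23.6, -75.7, 64.4]]
80 [25, [32.5, 0.9, 83.8], 24, [23.7, -75.5, 84.2]]
140 [20, [36.7, 3.9, 144.7], 16, [28.2, -77.0, 145.5]]
60 [26, [32.7, 2.6, 65.4], 24, [23.7, -76.1, 65.6]]
80 [27, [31.6, 4.4, 85.4], 21, [23.3, -77.6, 85.6]]
140 [24, [36.6, 2.2, 146.0], 19, [29.1, -78.9, 145.1]]
```

Steady and vertical.

```bash
python3 -c "
from workcell import *
print(hand_in())"
```

```text
the job is handed in; nothing more can be done
None
```

I hung the tag by its eye on the middle hook, where it hangs straight and still with the arm clear, and handed the job in at about 23.6 s; the highest force I read at the wrist was about 6 N.

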